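Draw the brass rod out of its tube into the catch and tug-test it

TASK

Draw the brass rod out of its storage tube, regrasping it in the gap as often as needed, and feed it along the guide channel until its nose is fully home in the blue catch and the latch has dropped into its groove. Then tug the rod back towards the tube with about 10 newtons, so that the red pointers on the catch stand over the green marks and not beyond them, to confirm that it is held. Let the catch go back and leave the rod latched there; do not disturb the foil-wrapped lump, the tin or the compound bar.

Things in the scene. Friction and masses are not known exactly. Their poses are not given: they have to be found in the camera images.
- fixture: Fixed grey base plate 100 x 570 x 10 mm carrying, along its own y, a steel tube (+y end), an open gap, a guide channel and a blue catch (-y end). Origin on the bench under the middle of the gap, z up. Rod axis: x 0, z 49 mm; it is drawn along -y. The gap, y +55 to -55 mm with only the plate below, is the only place to grip the rod. End post 60 wide, 52 high, y -253 to -265 mm.
- tube_mouth (a point): On the rod's line at the tube's open end (fixture x 0, y +55, z 49 mm); axes as the fixture. The tube, 23 mm outside, bore 16.5, runs to fixture y +294 mm in two saddles 46 mm wide and 66 high (screws to 70).
- channel_mouth (a point): On the rod's line at the channel's entry (fixture x 0, y -55, z 49 mm); axes as the fixture. The channel, open on top, 33 mm wide, walls 66 high (above the rod, no room for fingers), runs to fixture y -190 mm; its flared mouth is about 42 mm wide and 67 high.
- rod: Loose brass rod, 14 mm thick, 270 long, 0.15 to 0.31 kg. Origin at mid length; y is its length, nose to -y. From the nose: cone 8 mm, head 4, groove 10 (6 thick), then plain rod. At first the nose is 55 to 75 mm out of the tube; it slides easily and stays where released. Home, it has been drawn 210 to 230 mm and its tail is 15 mm clear of the tube mouth (fixture y +40).
- rod_tip (a point): Point of the rod's nose, on its axis, 135 mm from its origin; axes as the rod.
- rod_tail (a point): Centre of the rod's tail end, on its axis, 135 mm from its origin; axes as the rod.
- catch_seat (a point): End wall inside the blue catch where the tip of the nose stops when home (fixture x 0, y -230, z 49 mm with the catch at rest); moves with the catch; axes as the fixture. The catch, 34 mm wide and 74 high (red knob to 86), spans fixture y -208 to -244 mm.
- catch (a joint): Travel of the blue catch from rest towards the tube (fixture +y), m, 0 to 0.016. A spring pulls it back: it starts to move at about 3 N, 5 mm takes 7 N, 8 mm 10 N, 13 mm 14 N. Towards -y it stands on a rigid stop. The green marks on the plate span 5 to 13 mm of travel of its red pointers.
- latch (a joint): Height of the steel latch plate in the catch, m: 0 = down (at rest, and when in the groove), to 0.008. The rod's cone lifts it (a push of up to about 8 N), the head passes and it drops behind it. Then the rod cannot be pulled out; it has 2 to 3 mm of play before a pull moves the catch.
- lump: Bystander: lump of polishing compound wrapped in foil, 47 x 54 x 39 mm, origin under its centre.
- tin: Bystander: round paste tin, 69 mm across, 28 high, origin under its centre.
- bar: Bystander: polishing compound bar in a white and green wrapper, 35 x 95 x 27 mm (long along its y), origin under its centre.

How it is judged (in metres and radians):
On the way, in this order (a step that is already met when the one before it is completed fails the run):
1. the rod's tail end is out of the tube (y of rod_tail in the frame of tube_mouth below 0 m).
2. the rod's nose is home in the catch (tip within 6 mm of the end wall) and the latch is down in the groove (y of rod_tip in the frame of catch_seat between -0.003 and 0.006 m and value of joint latch below 0.0015 m), for 0.2 s.
3. the latched rod is tugged back so that the catch travels at least 5 mm (about 7 N), for 0.2 s (all of step 2 and value of joint catch above 0.005 m), for 0.2 s.
At the end, for the whole second after the job is handed in: The rod lies still, let go, with its tail at least 5 mm clear of the tube mouth, its nose within 6 mm of the catch's end wall, the latch down (within 1.5 mm) and the catch back at rest (within 2.5 mm) (all of step 2 and value of joint catch below 0.0025 m and y of rod_tail in the frame of tube_mouth below -0.005 m and linear speed of rod below 0.02 m/s); the robot touches nothing.
It fails at once if the catch is dragged more than 13.5 mm (over-tugged, beyond the green marks) (value of joint catch above 0.0135 m).
It fails at once if the lump is moved more than 25 mm (distance of lump from where it was at the start of the episode above 0.025 m).
It fails at once if the tin is moved more than 25 mm (distance of tin from where it was at the start of the episode above 0.025 m).
It fails at once if the compound bar is moved more than 25 mm (distance of bar from where it was at the start of the episode above 0.025 m).
It also fails if it takes over 59 s, if anything falls off the work surface, if the arm or the gripper's body presses on something with over 40 N, if the wrist force passes 120 N, or if a joint passes its speed limit or range.

ROBOT

A 6-joint arm with a two-finger parallel gripper is mounted at the origin on the work surface; the furniture and walls round the work are solid. World frame = base frame: x ahead of the robot, y to its left, z up, the work surface at z = 0. Lengths are in m, angles in degrees, forces in N, time in s.
With the tool pointing down it reaches from about 0.3 to 0.75 m from the base axis. Payload 8.5 kg.
Tool frame: the origin (TCP) lies at the centre of the arm's flange, where the gripper is bolted on; the fingertips stand 166 mm ahead of it and the grasp point (between the pads) lies 147 mm ahead of it; z points along the fingers, y is the line along which they close (so a half turn about z gives the same grasp; the last joint's range is limited). The gripper opens to 88 mm and grips with 3 to 60 N. Pads are 18 mm wide; open, the fingers measure 123 mm over their backs; the gripper's body (75 mm by 187 mm) begins 45 mm behind the grasp point.
Start: joints at [57.393, 21.807, 74.336, -0, 83.858, -12.336], TCP at [0.191, 0.516, 0.405] pointing down, gripper open.
Joint ranges: [-178.18, 178.18], [-50.72, 133.34], [12.68, 142.11], [-81.47, 261.47], [9.98, 163.14], [-165.26, 165.26]. Speed limits (degrees/s): [136.94, 136.94, 180, 180, 180, 180].

INTERFACE

Orientations are given as [roll, pitch, yaw] about the fixed x, y, z axes, in that order (R = Rz(yaw) Ry(pitch) Rx(roll)).
In Python, from station import * gives the robot as it stands.
- The arm moves only by the tool carry_out, never from a script. Its argument "plan" is a list of rows, each a list of 4 numbers: the shift along the tool's x, y, z in units of 50 mm (1.0 is 50 mm), then the turn about the tool's z in units of 5 degrees (1.0 is 5 degrees). A call has 1 to 8 rows; each row shifts and turns the commanded pose from where the row before left it, along the tool's axes as they then stand; what a row does not reach is not made up. A row lasts 1/8 s, in which the tool goes at most 62.5 mm and 10.7 degrees, less where a joint would pass 70% of its speed; a pose out of reach is approached as far as the arm can. A call is refused whole if a number of a shift passes 1 or a number of a turn 1, either way. A call with a gripper value outside its range is refused whole. "grip" is the closure, from 0 (fully open) to 1 (shut), set as the call begins (left out, the last holds). The fingers move at their own pace and stop on an object; "grip_force" is the grip in N (left out, the last holds). Time passes only in rows, so rows that do not move let the fingers close. It gives the time, the measured TCP pose, the force, the opening and the grip force at its end, in the units of the state.
- state(): the state, without advancing time (a new reading comes with each control period).
- read_camera(name): name is "scene" or "top" or "wrist"; returns (picture, depth): 400x640x3 uint8, blue, green, red; 400x640 float32, m along the optical axis (not along the pixel's ray), 0 where there is no reading.
- get_calibration(name): a dict with "mtx" (3x3 intrinsics, pixels), "k1" (the pictures are not rectified: a ray, as slopes to the right and down, at radius r is drawn at 1 + k1 r^2 times it, then the intrinsics apply), "R" (3x3) and "t" (3): a world point X has camera coordinates R X + t. Camera axes: x right, y down, z forward; pixel columns grow to the right and rows downward; lengths in m; the calibration is good to about 2 mm. A picture is of the moment at which its call begins: read the wrist's pose just before it. get_calibration takes no time and is no camera call; for the wrist camera it gives the pose at the moment of the call.
- hand_in(): hands the job in; it is judged then, once.
The state is a dict: "time": time; "joints": joint angles; "qvel": joint speeds; "joint_torque": joint torques, N m; "position": TCP position; "ee_rot": TCP orientation; "ft_force": force on the tool from outside, world axes, zero at the start; "ft_torque": the same for the moment, N m; "opening": finger opening in m; "gripper_force": force on a finger pad.
Only numpy, scipy, OpenCV 4.12 (cv2) and the standard library are available. Lean on these libraries where they do the work, as an engineer would, in place of code of your own. Each camera call takes 0.05 s, during which the arm holds its last target. There are 200 camera calls.

## Working session

There is one attempt and no reset: what is moved stays moved. The work goes in short steps, Python scripts to look and compute and a tool call to move; the robot and the scene stay as the last step left them, time stands still between calls to the robot, and variables do not carry over. Pictures are saved under pics/ and viewed, at most 10 in all, crops included, and the job is handed in when it is done.

Besides the shell and the picture viewer there is one more tool, called after "Emit:" in YAML: its name, and indented under it one key for each argument. carry_out: Moves the arm, as the interface text tells. Its arguments: {"type":"object","properties":{"plan":{"type":"array"},"grip":{"type":"number"},"grip_force":{"type":"number"}},"required":["plan"]}

```bash
mkdir -p pics
python3 - <<'E'
from station import *
import cv2,numpy as np
s=state();print(s)
for n in("top","scene"):
    p,d=read_camera(n);cv2.imwrite(f"pics/{n}0.png",p);np.save(f"pics/{n}0.npy",d);c=get_calibration(n);print(n,c)
E
```

```text
{'time': 0.0, 'joints': array([ 5.73938699e+01,  2.18397475e+01,  7.43842081e+01,  3.27670990e-04,
        8.38568403e+01, -1.23355772e+01]), 'qvel': array([ 0.00098558, -0.06454894, -0.06318644,  0.0568334 ,  0.11317928,
       -0.01837224]), 'joint_torque': array([ 1.33756512e-04, -4.37927914e+01, -2.24549997e+01,  7.13690347e-02,
        3.52749985e-02, -1.39156959e-04]), 'position': array([0.1905237 , 0.51589683, 0.40415246]), 'ee_rot': array([-1.79921139e+02, -1.75792090e-02,  1.59729400e+02]), 'ft_force': array([ 0.09264102, -0.19750968,  0.24864262]), 'ft_torque': array([-0.01205091, -0.02296654,  0.00383318]), 'gripper_force': 0.0, 'opening': 0.08837395958946409}
top {'mtx': array([[411.01383655,   0.        , 318.01692786],
       [  0.        , 411.01383655, 197.39543622],
       [  0.        ,   0.        ,   1.        ]]), 'k1': -0.10334066908713935, 'R': array([[-0.01547596, -0.99985429, -0.00720328],
       [-0.97489218,  0.01668932, -0.22205115],
       [ 0.22213901,  0.00358596, -0.97500841]]), 't': array([0.05424128, 0.59772311, 0.95105804])}
scene {'mtx': array([[417.9246268 ,   0.        , 324.47448622],
       [  0.        , 417.9246268 , 199.13747306],
       [  0.        ,   0.        ,   1.        ]]), 'k1': -0.041911270252680786, 'R': array([[ 0.67993687, -0.73320285,  0.00997144],
       [-0.5346338 , -0.5050087 , -0.67759347],
       [ 0.50184913,  0.45538971, -0.73536906]]), 't': array([-0.38582783,  0.40267642,  0.66662286])}
```

View pics/top0.png

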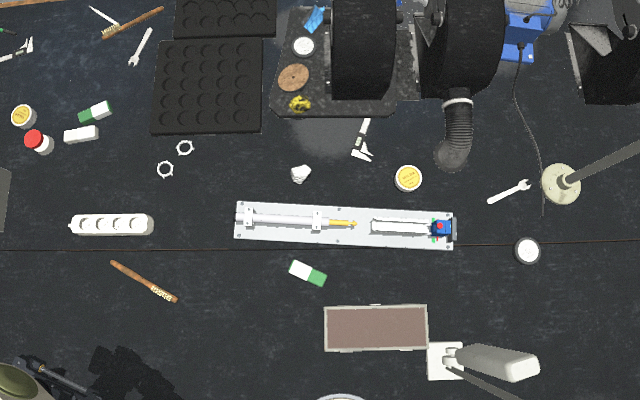

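View pics/scene0.png

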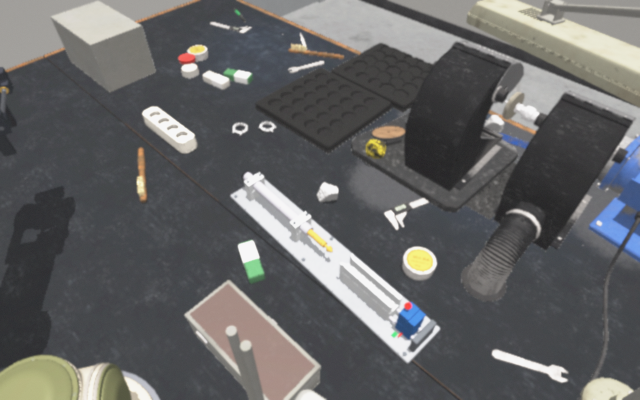

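The top view shows the plate from about (235,202) to (455,249) and the rod's nose near (355,224). The lump is at (300,174), the tin at (408,178) and the bar at (307,272), all clear of the gap.

```bash
cat > h.py <<'E'
import cv2,numpy as np
def ray(c,uv,z):
    uv=np.atleast_2d(uv).astype(float);K=c["mtx"]
    p=cv2.undistortPoints(uv.reshape(-1,1,2),K,np.array([c["k1"],0,0,0,0.])).reshape(-1,2)
    d=np.c_[p,np.ones(len(p))]@c["R"];o=-c["R"].T@c["t"]
    return o+d*((z-o[2])/d[:,2])[:,None]
def big(m):
    cs=cv2.findContours(m.astype(np.uint8),cv2.RETR_EXTERNAL,cv2.CHAIN_APPROX_NONE)[0]
    return max(cs,key=cv2.contourArea).reshape(-1,2)
def frame(o,yaw):
    c,s=np.cos(yaw),np.sin(yaw);return np.array([[c,-s],[s,c]]),np.asarray(o)
E
python3 - <<'E'
from station import *
from h import *
for n,roi in(("top",(190,260,225,470)),("scene",(165,365,220,450))):
    p=cv2.imread(f"pics/{n}0.png");c=get_calibration(n);d=np.load(f"pics/{n}0.npy")
    m=np.zeros(p.shape[:2],bool);a=roi;h=cv2.cvtColor(p,cv2.COLOR_BGR2HSV)
    m[a[0]:a[1],a[2]:a[3]]=True
    pl=big(m&(h[...,2]>130))
    w=ray(c,pl,.010)[:,:2].astype(np.float32)
    r=cv2.minAreaRect(w);print(n,"plate",r,cv2.boxPoints(r).tolist())
    y=big(m&(h[...,0]>15)&(h[...,0]<35)&(h[...,1]>110))if n=="scene" else big(m&(h[...,0]>15)&(h[...,0]<35)&(h[...,1]>110)&(np.arange(640)<365))
    w=ray(c,y,.049)[:,:2];k=np.argsort(w[:,1]);print("rod",len(y),w[k[0]],w[k[-1]],cv2.minAreaRect(w.astype(np.float32)))
    b=big(m&(h[...,0]>100)&(h[...,0]<125)&(h[...,1]>130));print("catch",cv2.minAreaRect(ray(c,b,.074)[:,:2].astype(np.float32)))
E
```

```text
top plate ((0.5364332795143127, -0.02498006820678711), (0.5773847103118896, 0.10110128670930862), 85.94605255126953) [[0.46559980511665344, -0.30937638878822327], [0.5664481520652771, -0.31652382016181946], [0.6072667837142944, 0.25941625237464905], [0.5064184069633484, 0.26656368374824524]]
rod 44 [ 0.5385497  -0.03162584] [0.5343324  0.01580843] ((0.5377126932144165, -0.007931029424071312), (0.04735293239355087, 0.012603795155882835), 88.99427795410156)
catch ((0.5166785717010498, -0.253290057182312), (0.04918252304196358, 0.03700961917638779), 88.73126983642578)
scene plate ((0.5403499007225037, -0.0016439557075500488), (0.6100113987922668, 0.10869904607534409), 85.8568344116211) [[0.46410608291625977, -0.3019258677959442], [0.5725210905075073, -0.30977925658226013], [0.6165937185287476, 0.2986379563808441], [0.5081787109375, 0.30649134516716003]]
rod 63 [ 0.64838362 -0.22251859] [ 0.6385822  -0.17185036] ((0.642917811870575, -0.19693797826766968), (0.048731185495853424, 0.049960747361183167), 29.318870544433594)
catch ((0.5062803030014038, -0.2647572457790375), (0.04068765789270401, 0.05941028147935867), 86.1938247680664)
```

Emit:
carry_out:
  plan:
    - [-0.69,-0.52,0,0.98]
    - [-0.73,-0.46,0,0.98]
    - [-0.77,-0.4,0,0.98]
    - [-0.8,-0.33,0,0.98]
    - [-0.82,-0.26,0,0.98]
    - [-0.84,-0.19,0,0.98]
    - [-0.85,-0.12,0,0.98]
    - [-0.86,-0.04,0,0.98]

```text
time: 1.1
position: [0.3768, 0.2238, 0.4046]
ee_rot: [-180.0, -0.0, 120.4]
ft_force: [0.3, 0.0, 0.1]
opening: 0.0884
gripper_force: 0.0
```

Emit:
carry_out:
  plan:
    - [-0.86,0.03,0,0.98]
    - [-0.86,0.1,0,0.98]
    - [-0.84,0.18,0,0.98]
    - [-0.82,0.25,0,0.98]
    - [-0.8,0.32,0,0.98]
    - [-0.77,0.39,0,0.98]
    - [-0.73,0.45,0,0.98]
    - [0,0,0,0]

```text
time: 2.1
position: [0.5399, -0.0304, 0.4038]
ee_rot: [-179.9, -0.0, 86.0]
ft_force: [-0.9, 0.5, -0.4]
opening: 0.0881
gripper_force: 0.0
```

Run:
```python
from station import *
from h import *
s=state();print(s["time"],s["position"],s["ee_rot"],s["joints"])
c=get_calibration("wrist");p,d=read_camera("wrist");cv2.imwrite("pics/w1.png",p);np.save("pics/w1.npy",d)
import pickle;pickle.dump(c,open("pics/w1.pkl","wb"));print(c)
```

```text
2.1 [ 0.53988539 -0.03041638  0.403827  ] [-1.79933947e+02 -1.01162588e-03  8.60434173e+01] [-1.57727161e+01  2.09238861e+01  7.58878406e+01 -1.26229501e-02
  8.32531337e+01 -1.18146440e+01]
{'mtx': array([[336.70407809,   0.        , 318.21121718],
       [  0.        , 336.70407809, 198.24637052],
       [  0.        ,   0.        ,   1.        ]]), 'k1': 0.013988514539944643, 'R': array([[ 0.99759609, -0.06928562, -0.00124458],
       [-0.06512534, -0.94352995,  0.32482291],
       [-0.02367985, -0.32396101, -0.94577404]]), 't': array([-0.54063215, -0.03823749,  0.39539551])}
```

View pics/w1.png

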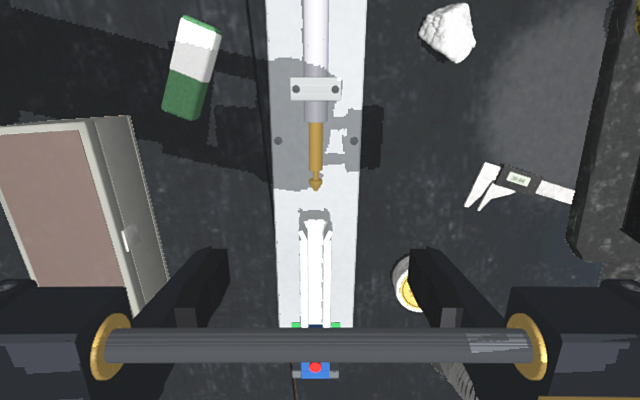

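The wrist view shows the tube mouth at about (315,122), the nose at (316,190), the channel mouth near row 210, and the catch with its red knob at (315,367).

Run:
```python
from station import *
from h import *
import pickle
c=pickle.load(open("pics/w1.pkl","rb"));p=cv2.imread("pics/w1.png");d=np.load("pics/w1.npy")
print("cam",-c["R"].T@c["t"])
h=cv2.cvtColor(p,cv2.COLOR_BGR2HSV);m=np.zeros((400,640),bool);m[100:200,290:345]=1
y=m&(h[...,0]>8)&(h[...,0]<35)&(h[...,1]>90)
r,q=np.nonzero(y);rows=[]
for v in range(r.min(),r.max()+1):
    u=q[r==v]
    if len(u): rows.append((v,u.min(),u.max()))
print([tuple(map(int,x)) for x in rows[::4]],rows[-1])
R=np.array([x for x in rows if x[2]-x[1]>8 and x[0]<170],float)
w=ray(c,np.c_[(R[:,1]+R[:,2])/2,R[:,0]],.049);k=np.polyfit(w[:,1],w[:,0],1);print("rod axis x=",k,"yaw",np.degrees(np.arctan(-k[0])),"width",np.mean((R[:,2]-R[:,1]+1)))
print("rod top at mouth",ray(c,[[316,rows[0][0]]],.056),"tip",ray(c,[[np.mean(rows[-1][1:]),rows[-1][0]]],.049))
# tube upper centreline from edges
g=cv2.cvtColor(p,cv2.COLOR_BGR2GRAY)
for v in(10,30,50,70):print(v,g[v,296:336:1].tolist())
# depth profile along axis
yy=np.arange(100,400,1);D=d[yy,316]
import numpy as np
P=[]
for v in yy:
    z=d[v,316]
    pc=cv2.undistortPoints(np.array([[[316.,v]]]),c["mtx"],np.array([c["k1"],0,0,0]))[0,0]
    P.append(c["R"].T@(np.array([*pc,1])*z-c["t"]))
P=np.array(P)
for i in range(0,300,3):
    if i<150 or i>205:print(yy[i],P[i].round(3).tolist(),end=";")
red=(h[...,1]>150)&((h[...,0]<8)|(h[...,0]>172))&(h[...,2]>120);red[:350]=0
b=big(red);print("\nknob",b.mean(0),ray(c,b.mean(0)[None],.084))
```

```text
cam [0.5462052  0.05455648 0.38570236]
[(123, 309, 322), (127, 309, 322), (131, 309, 321), (135, 309, 321), (139, 309, 321), (143, 309, 321), (147, 309, 321), (151, 309, 321), (155, 309, 321), (159, 309, 321), (163, 309, 321), (167, 309, 321), (171, 313, 318), (175, 313, 317), (179, 310, 320), (183, 310, 320), (187, 312, 318)] (190, np.int64(315), np.int64(316))
rod axis x= [0.08121277 0.53891324] yaw -4.642959341125714 width 13.170212765957446
rod top at mouth [[0.54112752 0.01803655 0.056     ]] tip [[ 0.53557242 -0.05146004  0.049     ]]
10 [235, 235, 236, 237, 240, 224, 145, 155, 203, 218, 227, 234, 240, 245, 247, 249, 251, 252, 253, 254, 254, 253, 251, 250, 251, 250, 245, 238, 235, 229, 221, 198, 176, 225, 239, 238, 237, 238, 237, 237]
30 [235, 236, 237, 239, 224, 157, 136, 149, 195, 218, 227, 233, 241, 245, 247, 249, 251, 252, 253, 254, 254, 253, 252, 250, 250, 249, 243, 238, 236, 226, 215, 189, 186, 242, 241, 240, 240, 240, 242, 241]
50 [236, 236, 236, 236, 237, 239, 222, 145, 181, 216, 226, 234, 240, 244, 247, 249, 251, 252, 253, 254, 254, 253, 251, 250, 250, 248, 242, 237, 2
[... 1788 characters left out ...]
.004, 0.315];331 [0.541, -0.004, 0.317];334 [0.542, -0.004, 0.318];337 [0.542, -0.003, 0.32];340 [0.541, -0.004, 0.319];343 [0.541, -0.005, 0.32];346 [0.541, -0.006, 0.32];349 [0.541, -0.006, 0.321];352 [0.541, -0.005, 0.322];355 [0.541, -0.007, 0.322];358 [0.541, -0.006, 0.323];361 [0.541, -0.009, 0.322];364 [0.523, -0.243, 0.088];367 [0.522, -0.248, 0.087];370 [0.522, -0.252, 0.088];373 [0.521, -0.271, 0.074];376 [0.52, -0.275, 0.074];379 [0.514, -0.357, 0.002];382 [0.514, -0.362, 0.002];385 [0.513, -0.366, 0.004];388 [0.513, -0.373, 0.003];391 [0.512, -0.379, 0.002];394 [0.512, -0.385, 0.003];397 [0.511, -0.391, 0.002];
knob [314.63333333 366.36666667] [[ 0.5205612 -0.2504483  0.084    ]]
```

Emit:
carry_out:
  plan:
    - [0.53,-0.07,0,0.04]
    - [0,0,0.8,0]
    - [0,0,0.9,0]
    - [0,0,0.9,0]
    - [0,0,0.9,0]
    - [0,0,0.66,0]
    - [0,0,0,0]
    - [0,0,0,0]
  grip: 0.5

```text
time: 3.15
position: [0.5373, -0.0012, 0.1982]
ee_rot: [179.9, 0.0, 86.1]
ft_force: [-0.1, 1.0, 0.5]
opening: 0.0441
gripper_force: 0.0
```

Run:
```python
from station import *
from h import *
import pickle
s=state();print(s["time"],s["position"],s["ee_rot"],s["ft_force"],s["opening"])
R,o=frame([.536,-.0355],np.radians(-4.15));print("fix",R.T@(s["position"][:2]-o))
c=get_calibration("wrist");p,d=read_camera("wrist");cv2.imwrite("pics/w2.png",p)
```

```text
3.15 [ 0.53729902 -0.0012059   0.19815721] [1.79898552e+02 1.39660193e-02 8.60932227e+01] [-0.09675781  0.95650284  0.51049023] 0.044083246384441686
fix [-0.00118617  0.03429819]
```

View pics/w2.png

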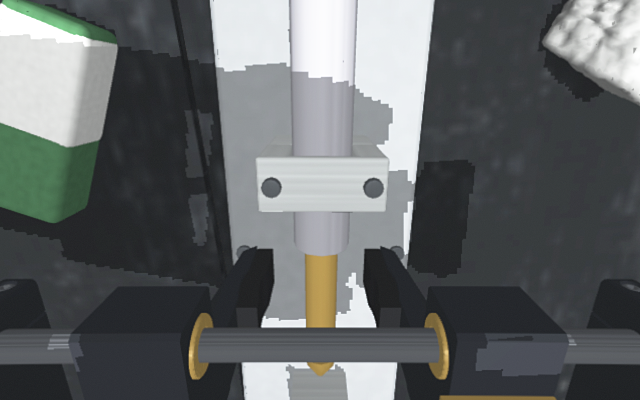

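The rod sits centred between the open fingers, spanning about columns 305–336, with the tube mouth at row 250. Closing on it.

Emit:
carry_out:
  plan:
    - [0,0,0.04,0.04]
    - [0,0,0,0]
    - [0,0,0,0]
    - [0,0,0,0]
    - [0,0,0,0]
  grip: 1
  grip_force: 30

```text
time: 3.82
position: [0.5376, -0.0019, 0.1951]
ee_rot: [179.9, 0.0, 85.8]
ft_force: [3.0, -0.4, 2.2]
opening: 0.0123
gripper_force: 29.3
```

Emit:
carry_out:
  plan:
    - [-0.2,0,0,0]
    - [-0.2,0,0,0]
    - [-0.2,0,0,0]
    - [-0.2,0,0,0]
    - [0,0,0,0]

```text
time: 4.45
position: [0.5342, -0.0428, 0.1947]
ee_rot: [-180.0, 0.1, 85.8]
ft_force: [2.0, -2.0, 2.8]
opening: 0.0124
gripper_force: 29.4
```

Emit:
carry_out:
  plan:
    - [-0.15,0,0,0]
    - [-0.15,0,0,0]
    - [-0.15,0,0,0]
    - [-0.15,0,0,0]
    - [0,0,0,0]

```text
time: 5.08
position: [0.5321, -0.0724, 0.1949]
ee_rot: [180.0, 0.1, 85.8]
ft_force: [0.5, -3.6, 3.1]
opening: 0.0123
gripper_force: 29.2
```

Run:
```python
from station import *
from h import *
s=state();print(s["time"],s["position"],s["ee_rot"],s["ft_force"],s["opening"])
R,o=frame([.536,-.0355],np.radians(-4.15));print("fix",R.T@(s["position"][:2]-o))
p,d=read_camera("wrist");cv2.imwrite("pics/w3.png",p)
```

```text
5.075 [ 0.53210662 -0.07242425  0.1949148 ] [1.79979765e+02 7.02616661e-02 8.58127083e+01] [ 0.47115969 -3.63305055  3.10000806] 0.012341561554682818
fix [-0.00121104 -0.03710919]
```

View pics/w3.png

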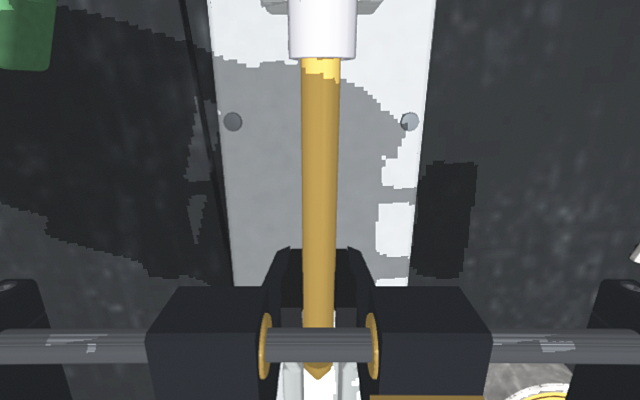

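The rod is out and its nose has entered the channel mouth, at about (318,375). Regrasping now.

Emit:
carry_out:
  plan:
    - [0,0,0,0]
    - [0,0,0,0]
    - [0.3,0,0,0]
    - [0.4,0,0,0]
    - [0.4,0,0,0]
    - [0.35,0,0,0]
    - [0,0,0,0]
  grip: 0.65

```text
time: 6.0
position: [0.5374, 0.0023, 0.1947]
ee_rot: [-180.0, -0.0, 86.0]
ft_force: [0.7, -0.1, 0.4]
opening: 0.031
gripper_force: 0.0
```

Emit:
carry_out:
  plan:
    - [0,0,0,0]
    - [0,0,0,0]
    - [0,0,0,0]
    - [0,0,0,0]
  grip: 1

```text
time: 6.5
position: [0.5377, 0.0003, 0.1949]
ee_rot: [179.9, 0.0, 85.8]
ft_force: [3.9, -2.6, -0.5]
opening: 0.0123
gripper_force: 29.6
```

Emit:
carry_out:
  plan:
    - [-0.2,0,0,0]
    - [-0.25,0,0,0]
    - [-0.25,0,0,0]
    - [-0.25,0,0,0]
    - [-0.25,0,0,0]
    - [-0.2,0,0,0]
    - [-0.1,0,0,0]
    - [0,0,0,0]

```text
time: 7.5
position: [0.532, -0.0749, 0.1949]
ee_rot: [180.0, 0.1, 85.8]
ft_force: [4.2, -3.9, 1.2]
opening: 0.0126
gripper_force: 29.5
```

Emit:
carry_out:
  plan:
    - [0,0,0,0]
    - [0,0,0,0]
    - [0.3,0,0,0]
    - [0.4,0,0,0]
    - [0.4,0,0,0]
    - [0.35,0,0,0]
    - [0,0,0,0]
  grip: 0.65

```text
time: 8.38
position: [0.5372, -0.0002, 0.1948]
ee_rot: [-180.0, -0.0, 86.0]
ft_force: [0.7, -0.8, -0.3]
opening: 0.0309
gripper_force: 0.0
```

Run:
```python
from station import *
from h import *
s=state();print(s["time"],s["position"],s["ee_rot"],s["ft_force"],s["opening"])
R,o=frame([.536,-.0355],np.radians(-4.15));print("fix",R.T@(s["position"][:2]-o))
c=get_calibration("top");p,d=read_camera("top");cv2.imwrite("pics/t4.png",cv2.resize(p[190:270,300:480],None,fx=4,fy=4,interpolation=2))
```

```text
8.375 [ 5.37171042e-01 -2.27310824e-04  1.94753480e-01] [-1.79996367e+02 -1.81700797e-05  8.59597561e+01] [ 0.68970301 -0.81734325 -0.25310096] 0.03094208551151633
fix [-0.00138464  0.03526495]
```

View pics/t4.png

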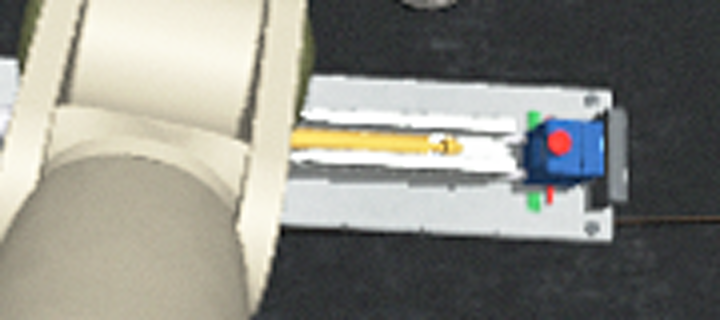

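The nose is visible in the channel at crop (463,146). The catch is at rest with the knob at (559,142); the nose still has to be placed in fixture coordinates.

Run:
```python
from station import *
from h import *
c=get_calibration("top");R,o=frame([.536,-.0355],np.radians(-4.15))
for q,z in(((300+463/4,190+146/4),.049),((300+559/4,190+142/4),.084),((300+603/4,190+150/4),.074)):
    print(R.T@(ray(c,[q],z)[0,:2]-o))
```

```text
[-1.29952073e-04 -1.63060061e-01]
[-0.00048407 -0.21378479]
[-0.00230744 -0.24391911]
```

Emit:
carry_out:
  plan:
    - [0,0,0,0]
    - [0,0,0,0]
    - [0,0,0,0]
    - [0,0,0,0]
  grip: 1
  grip_force: 40

```text
time: 8.93
position: [0.5375, -0.0022, 0.1949]
ee_rot: [179.9, 0.0, 85.8]
ft_force: [2.3, -2.1, 0.3]
opening: 0.0118
gripper_force: 39.3
```

Emit:
carry_out:
  plan:
    - [-0.15,0,0,0]
    - [-0.2,0,0,0]
    - [-0.2,0,0,0]
    - [-0.15,0,0,0]
    - [-0.1,0,0,0]
    - [0,0,0,0]

```text
time: 9.68
position: [0.5344, -0.0423, 0.195]
ee_rot: [179.9, 0.0, 85.8]
ft_force: [4.3, -2.7, 2.3]
opening: 0.0125
gripper_force: 39.1
```

Emit:
carry_out:
  plan:
    - [-0.06,0,0,0]
    - [-0.06,0,0,0]
    - [-0.06,0,0,0]
    - [-0.06,0,0,0]
    - [0,0,0,0]

```text
time: 10.3
position: [0.5335, -0.0537, 0.1949]
ee_rot: [180.0, 0.0, 85.8]
ft_force: [3.8, 0.6, 1.5]
opening: 0.0123
gripper_force: 39.1
```

Emit:
carry_out:
  plan:
    - [-0.05,0,0,0]
    - [-0.05,0,0,0]
    - [-0.05,0,0,0]
    - [-0.05,0,0,0]
    - [0,0,0,0]

```text
time: 10.92
position: [0.5324, -0.063, 0.1947]
ee_rot: [-179.9, -0.1, 85.9]
ft_force: [2.9, 3.6, 3.8]
opening: 0.0119
gripper_force: 39.0
```

Emit:
carry_out:
  plan:
    - [-0.04,0,0,0]
    - [0,0,0,0]
    - [-0.04,0,0,0]
    - [0,0,0,0]

```text
time: 11.42
position: [0.5321, -0.0669, 0.1947]
ee_rot: [-179.9, -0.1, 85.9]
ft_force: [2.7, 4.5, 4.5]
opening: 0.0118
gripper_force: 39.0
```

Emit:
carry_out:
  plan:
    - [-0.04,0,0,0]
    - [0,0,0,0]

```text
time: 11.68
position: [0.532, -0.0694, 0.1946]
ee_rot: [-179.9, -0.0, 85.8]
ft_force: [2.9, 3.0, 1.8]
opening: 0.0121
gripper_force: 39.2
```

Emit:
carry_out:
  plan:
    - [-0.03,0,0,0]
    - [0,0,0,0]

```text
time: 11.92
position: [0.5319, -0.0706, 0.1946]
ee_rot: [-179.9, -0.1, 85.8]
ft_force: [3.4, 6.2, 2.2]
opening: 0.012
gripper_force: 39.2
```

Emit:
carry_out:
  plan:
    - [-0.03,0,0,0]
    - [0,0,0,0]

```text
time: 12.18
position: [0.5318, -0.0713, 0.1946]
ee_rot: [-179.9, -0.2, 85.8]
ft_force: [4.0, 12.9, 3.0]
opening: 0.0121
gripper_force: 39.1
```

Emit:
carry_out:
  plan:
    - [0.05,0,0,0]
    - [0.04,0,0,0]
    - [0.03,0,0,0]
    - [0,0,0,0]

```text
time: 12.68
position: [0.5324, -0.0669, 0.1947]
ee_rot: [-180.0, 0.0, 85.8]
ft_force: [-0.5, -4.3, 0.1]
opening: 0.0123
gripper_force: 39.4
```

Emit:
carry_out:
  plan:
    - [0.04,0,0,0]
    - [0,0,0,0]

```text
time: 12.92
position: [0.5326, -0.0649, 0.1947]
ee_rot: [-180.0, 0.0, 85.8]
ft_force: [0.1, -4.9, -0.1]
opening: 0.0121
gripper_force: 39.4
```

Run:
```python
from station import *
from h import *
s=state();print(s["time"],s["position"],s["ft_force"])
c=get_calibration("top");p,d=read_camera("top");cv2.imwrite("pics/t5.png",cv2.resize(p[205:255,400:470],None,fx=10,fy=10,interpolation=2))
```

```text
12.925 [ 0.53256675 -0.06485766  0.1946662 ] [ 0.05174199 -4.85702331 -0.13848362]
```

View pics/t5.png

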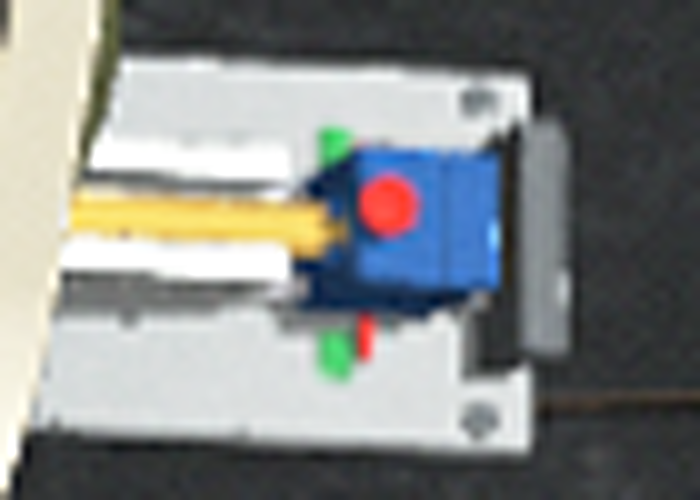

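The pointer is at x≈365, just right of the green mark (320–350). The catch has moved about 2–3 mm with the rod, so the latch is holding.

Emit:
carry_out:
  plan:
    - [0.03,0,0,0]
    - [0.03,0,0,0]
    - [0,0,0,0]

```text
time: 13.35
position: [0.5328, -0.062, 0.1947]
ee_rot: [-180.0, 0.1, 85.8]
ft_force: [-0.3, -6.8, -0.6]
opening: 0.0124
gripper_force: 39.4
```

Emit:
carry_out:
  plan:
    - [0.04,0,0,0]
    - [0,0,0,0]
    - [0,0,0,0]

```text
time: 13.72
position: [0.533, -0.0602, 0.1947]
ee_rot: [180.0, 0.1, 85.8]
ft_force: [-0.7, -8.5, -0.2]
opening: 0.0121
gripper_force: 39.4
```

Run:
```python
from station import *
from h import *
s=state();print(s["time"],s["position"],s["ft_force"])
p,d=read_camera("top");cv2.imwrite("pics/t6.png",cv2.resize(p[205:255,400:470],None,fx=10,fy=10,interpolation=2))
```

```text
13.725 [ 0.53298009 -0.06024134  0.19470372] [-0.70122481 -8.47095611 -0.16336825]
```

View pics/t6.png

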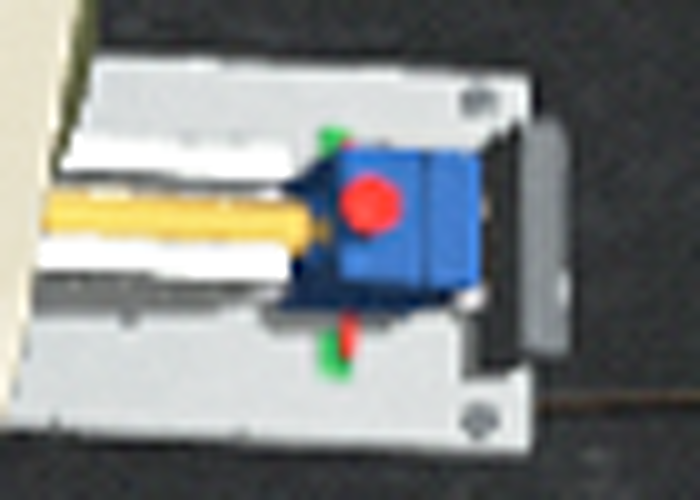

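The pointer is now at about x=346, just inside the green mark, which is roughly 6 mm of travel. I'll pull 2 mm more and hold.

Emit:
carry_out:
  plan:
    - [0.04,0,0,0]
    - [0,0,0,0]
    - [0,0,0,0]
    - [0,0,0,0]

```text
time: 14.28
position: [0.5331, -0.0585, 0.1947]
ee_rot: [180.0, 0.1, 85.8]
ft_force: [-0.2, -10.2, -1.1]
opening: 0.012
gripper_force: 39.5
```

Run:
```python
from station import *
from h import *
s=state();print(s["time"],s["position"],s["ft_force"])
p,d=read_camera("top");cv2.imwrite("pics/t7.png",cv2.resize(p[205:255,400:470],None,fx=10,fy=10,interpolation=2))
```

```text
14.275 [ 0.53314421 -0.05849002  0.19469312] [ -0.21592163 -10.22841462  -1.08387539]
```

View pics/t7.png

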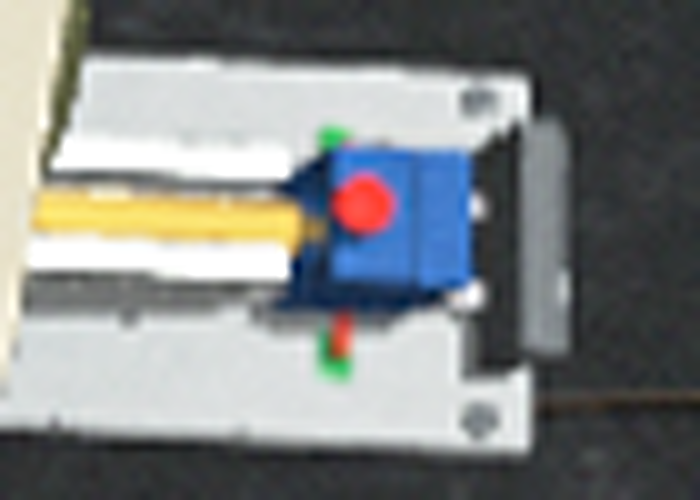

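The pointer stands over the middle of the green mark at about 10 N. I'll let the catch back, release the rod and withdraw.

Emit:
carry_out:
  plan:
    - [-0.06,0,0,0]
    - [-0.06,0,0,0]
    - [-0.06,0,0,0]
    - [-0.05,0,0,0]
    - [0,0,0,0]
    - [0,0,0,0]

```text
time: 15.08
position: [0.5322, -0.0688, 0.1947]
ee_rot: [-180.0, -0.0, 85.8]
ft_force: [-0.2, 1.4, 1.2]
opening: 0.012
gripper_force: 39.3
```

Emit:
carry_out:
  plan:
    - [0,0,0,0]
    - [0,0,0,0]
    - [0,0,0,0]
    - [0,0,0,0]
  grip: 0.5

```text
time: 15.58
position: [0.5323, -0.0691, 0.1947]
ee_rot: [-180.0, 0.0, 85.8]
ft_force: [-0.2, -0.3, -0.0]
opening: 0.0438
gripper_force: 0.0
```

Emit:
carry_out:
  plan:
    - [0,0,-0.4,0]
    - [0,0,-0.8,0]
    - [0,0,-0.9,0]
    - [0,0,-0.9,0]
    - [0,0,-0.9,0]
    - [0,0,-0.4,0]
    - [0,0,0,0]

```text
time: 16.45
position: [0.5321, -0.069, 0.4108]
ee_rot: [179.8, 0.0, 85.8]
ft_force: [-0.4, 0.2, -0.6]
opening: 0.0442
gripper_force: 0.0
```

Run:
```python
from station import *
from h import *
s=state();print(s["time"],s["position"],s["ft_force"])
p,d=read_camera("top");a=cv2.resize(p[205:255,400:470],None,fx=8,fy=8,interpolation=2)
w,d=read_camera("wrist");b=cv2.resize(w,(560,350))
a=cv2.resize(p[210:245,400:470],None,fx=8,fy=7,interpolation=2)
cv2.imwrite("pics/f.png",np.vstack([a,b]))
```

```text
16.45 [ 0.53214001 -0.06899258  0.41083101] [-0.39335362  0.19015166 -0.63885494]
```

View pics/f.png

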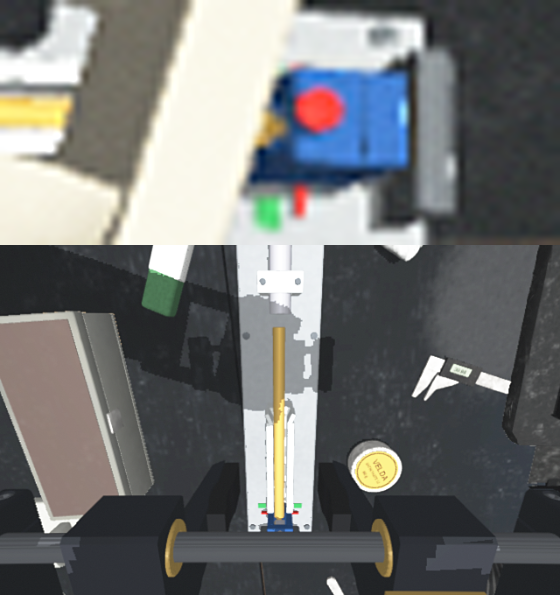

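The catch is back at rest with its pointer at column 437.5. The tail is about 15 mm clear of the tube, and the gripper is well clear.

```bash
python3 -c "
from station import *
print(hand_in())"
```

```text
the job is handed in; nothing more can be done
None
```

The rod is drawn out and latched in the catch, it held a tug of about 10 N with the pointers over the green marks, the catch has gone back to rest, and I've handed the job in; no verdict came back.

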